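# Key the rotor onto the centrifuge spindle and cover the bowl

### The job

Get the small bench centrifuge ready to run: set the rotor over the spindle in the bowl and, pressing only lightly and never forcing it, turn it by its grip until its driver tab drops into the spindle's keyway and the rotor sits fully home. Then lay the clear lid gently on the bowl so that it lies flat all round, let go, and leave the other things on the bench where they are.

Things in the scene. Friction and masses are not known exactly. Their poses are not given: they have to be found in the camera images.
- centrifuge: White round bench centrifuge, fixed: housing 180 mm across, 105 mm high; a control nose on its front reaches 132 mm from the axis. Origin on the bowl's axis at bench height; its -x points to the front (the nose), z up. The open bowl is 144 mm across inside, floor 27 mm above the bench, flat rim 105 mm above it. In its middle stands the bare steel spindle (see the seat and spindle_top points).
- seat (a point): Centre of the top of the spindle's 46 mm seat flange, 36 mm above the bench on the bowl's axis; axes as the centrifuge. The rotor's origin comes to this point when fully home. With its tab off the keyway the rotor rides 12 mm above this, 12 mm of its bore already round the spindle, and can be turned there; with the tab within about 0.08 rad of the keyway it drops.
- spindle_top (a point): Centre of the top end of the 29 mm spindle, 24 mm above the seat; axes as the centrifuge (this point does not turn with the spindle). A 7 mm wide keyway, open at this end, runs 14 mm down its side. It faces the front (centrifuge -x), turned from there by up to 0.6 rad either way: not measured, to be found by feel. The spindle is stiff (0.4 N m): a lightly loaded rotor does not drag it.
- rim (a point): Centre of the bowl's mouth, in the plane of the rim, 105 mm above the bench; axes as the centrifuge. On the bowl the lid's origin lies 5 mm below this point.
- rotor: Aluminium eight-place rotor, a cone 100 mm across, 62 mm high with its grip, about 0.24 kg, loose on the bench on its hub. Origin: centre of the hub's underside; z up. The hub's bore, open below, is 32 mm across, 26 mm deep, with a 2.5 mm lead-in. In it a driver tab 5 mm wide, 5.5 mm proud, on the rotor's -x side (under the dark index line on the cone), begins 12 mm above the underside.
- rotor_grip (a point): Centre of the top of the rotor's grip, 62 mm above the rotor's origin; axes as the rotor. The grip is a flat-sided block, 36 mm along the rotor's x and 20 mm along its y, to be grasped from above across its 20 mm; it stands 29 mm proud of the flat ring round its foot. With the rotor home the grip ends 7 mm below the bowl's rim.
- lid: Frosted clear plastic plug lid of the bowl, 166 mm across, about 0.16 kg, lying on the bench. Origin: centre of its underside. A plug disc 138 mm across, 5 mm thick, goes into the bowl's mouth; the 5 mm thick cover disc above it rests on the rim. A round grip 25 mm across stands on it, from 10 to 40 mm above the origin. It lies flat on the bowl only if the rotor is fully home.
- timer: White bench timer, 62 mm square, 19 mm high; a bystander. Origin: centre of its underside.
- redcap_bottle: White bottle with a red cap, 48 mm across, 104 mm high; a bystander. Origin: centre of its underside.
- petri_dish: Petri dish, 60 mm across, 14 mm high; a bystander. Origin: centre of its underside.
- cup: Specimen cup with a red cap, 49 mm across, 60 mm high; a bystander. Origin: centre of its underside.

How it is judged:
By the outcome, as a careful person would: the job done as asked, in the order asked, and still so for the second after the job is handed in, with the robot touching nothing.
It also fails if it takes over 72 s, if anything falls off the work surface, if the arm or the gripper's body presses on something with over 40 N, if the wrist force passes 120 N, or if a joint passes its speed limit or range.

### The arm

A 7-joint arm with a two-finger parallel gripper is mounted at the origin on a cart in front of the work surface, level with it; the furniture and walls round the work are solid. World frame = base frame: x ahead of the robot, y to its left, z up, the work surface at z = 0. Lengths are in mm, angles in rad, forces in N, time in s.
With the tool pointing down it reaches from about 400 to 875 mm from the base axis. Payload 4.4 kg.
Tool frame: the origin (TCP) lies on the centre line of the jaws, within the pads' length; the fingertips stand 25 mm ahead of it and the grasp point (between the pads) lies 6 mm ahead of it; x points along the fingers, y is the direction in which the jaws open and shut, and the axes are right-handed (so a half turn about x gives the same grasp; the last joint's range is limited). The gripper opens to 85 mm and grips with 20 to 120 N. Pads are 22 mm wide; open, the fingers measure 114 mm over their backs; the gripper's body (76 mm by 85 mm) begins 54 mm behind the grasp point. The pads swing forward as they close: fully open they stand 13 mm farther back than shut.
Start: joints at [-1.262, 0.628, 0.038, 1.517, -0.027, 0.996, -0.02], TCP at [237.934, 604.901, 256.313] pointing down, gripper open.
Joint ranges: [-3.06, 3.06], [-0.37, 2.12], [-1.25, 1.32], [0.18, 2.47], [-1.1, 4.24], [0.23, 1.98], [-2.94, 2.94]. Speed limits (rad/s): [2.57, 2.57, 3.14, 3.14, 3.14, 3.14, 3.14].

### API

Orientations are given as [roll, pitch, yaw] about the fixed x, y, z axes, in that order (R = Rz(yaw) Ry(pitch) Rx(roll)).
In Python, from cell import * gives the robot as it stands. The module is installed in compiled form; this text tells all that it offers.
- The arm moves only by the tool jog_arm, never from a script. Its argument "series" is a list of rows, each a list of 3 entries, a list of its own where there are three numbers: the turn, a rotation vector about the tool's x, y, z in degrees, then the shift along the tool's x, y, z in mm, then the gripper's target within -1 to 1 (shut at 1, half-way at 0, fully open at -1). In form: [[[rx, ry, rz], [dx, dy, dz], hand], ...]. A call has 1 to 8 rows; each row shifts and turns the commanded pose from where the row before left it, along the tool's axes as they then stand; what a row does not reach is not made up. A row lasts 1/8 s, in which the tool goes at most 62.5 mm and 10.7 degrees, less where a joint would pass 70% of its speed; a pose out of reach is approached as far as the arm can. A call is refused whole if a number of a shift passes 62.5 or a number of a turn 10.7, either way. A call with a gripper value outside its range is refused whole. The fingers move at their own pace and stop on an object; the grip force is fixed at half the most. Time passes only in rows, so rows that do not move let the fingers close. It gives the time, the measured TCP pose, the force and the opening at its end, in the units of the state.
- read_state(): the state, without advancing time (a new reading comes with each control period).
- get_image(name): name is "scene" or "top" or "wrist"; returns a dict with "img" (420x560x3 uint8, red, green, blue), "range_z" (420x560 float32, mm along the optical axis (not along the pixel's ray), 0 where there is no reading), "fovy" (degrees; the focal length in pixels is half the picture's height over the tangent of half this angle, whatever the lens; pixels are square), "cx", "cy" (the principal point, pixels), "cam_to_world" (4x4, takes a point from camera to world coordinates). Camera axes: x right, y up, looking along -z (the intrinsics and any distortion apply to the point x, -y, -z); pixel columns grow to the right and rows downward; lengths in mm; the calibration is good to about 2 mm. A picture is of the moment at which its call begins.
- finish_job(): hands the job in, once; it reports no verdict.
The state is a dict: "clock": time; "qpos": joint angles; "qd": joint speeds; "tau": joint torques, N m; "eef_pos": TCP position; "tool_rot": TCP orientation; "force": force on the tool from outside, world axes, zero at the start; "torque": the same for the moment, N m; "width": finger opening in mm.
Only numpy, scipy, OpenCV 4.12 (cv2) and the standard library are available. Lean on these libraries where they do the work, as an engineer would, in place of code of your own. Each camera call takes 0.05 s, during which the arm holds its last target. There are 200 camera calls.

## Working session

There is one attempt and no reset: what is moved stays moved. The work goes in short steps, Python scripts to look and compute and a tool call to move; the robot and the scene stay as the last step left them, time stands still between calls to the robot, and variables do not carry over. Pictures are saved under pics/ and viewed, about 8 in all and at most 12, crops included, and the job is handed in when it is done.

Besides the shell and the picture viewer there is one more tool, called after "Call:" as name(argument=value, ...), one argument or row to a line, values as JSON. jog_arm: Moves the arm, as the interface text tells. Its arguments: {"type":"object","properties":{"series":{"type":"array"}},"required":["series"]}

```bash
mkdir -p pics
cat > h.py <<'E'
from cell import *
import numpy as np, cv2
def grab(name,fn=None):
    d=get_image(name)
    if fn: cv2.imwrite('pics/'+fn,cv2.cvtColor(d['img'],cv2.COLOR_RGB2BGR))
    d['f']=210/np.tan(np.radians(d['fovy'])/2); return d
def cloud(d):
    v,u=np.mgrid[0:420,0:560]; z=d['range_z'].astype(float)
    p=np.stack([(u-d['cx'])/d['f']*z,-(v-d['cy'])/d['f']*z,-z,np.ones_like(z)],-1)
    w=(p@np.array(d['cam_to_world']).T)[...,:3]; w[z==0]=np.nan; return w
def onplane(d,u,v,h):
    T=np.array(d['cam_to_world']); r=T[:3,:3]@np.array([(u-d['cx'])/d['f'],-(v-d['cy'])/d['f'],-1.])
    return T[:3,3]+r*(h-T[2,3])/r[2]
E
python3 - <<'E'
from h import *
s=read_state(); print(s)
for n in('scene','top','wrist'):
    d=grab(n,n+'1.png'); print(n,d['fovy'],d['cx'],d['cy'],np.round(d['cam_to_world'],3).tolist(),[k for k in d]); np.savez(n+'1.npz',**{k:d[k] for k in d})
E
```

```text
{'clock': 0.0, 'qpos': array([-1.26180587,  0.62933818,  0.03842804,  1.51839114, -0.02703337,
        0.99629614, -0.01998122]), 'qd': array([ 0.00012386,  0.00034824, -0.00016432, -0.0017479 ,  0.00062591,
       -0.00020073,  0.00020784]), 'tau': array([ 4.79280498e-04, -5.63407302e+01,  1.22685716e+00, -1.93441290e+01,
        1.11176298e-02,  1.04139297e-02,  8.92335891e-06]), 'eef_pos': array([237.69185732, 604.34841952, 255.38653531]), 'tool_rot': array([-1.57642899,  1.56888057, -1.9512081 ]), 'force': array([-0.56622509, -0.57664378,  0.58231834]), 'torque': array([-0.02599057,  0.01269147,  0.01369825]), 'width': 86.0147602995092}
scene 52.504433069352295 272.67510302351906 210.31766891178592 [[-0.778, -0.396, 0.487, 1118.136], [0.628, -0.466, 0.623, 721.769], [-0.02, 0.791, 0.612, 778.75], [0.0, 0.0, 0.0, 1.0]] ['img', 'range_z', 'fovy', 'cx', 'cy', 'cam_to_world', 'f']
top 45.16624867093418 278.3163338641256 210.67136009059445 [[0.009, 0.989, -0.148, 372.409], [-1.0, 0.011, 0.014, 15.097], [0.015, 0.148, 0.989, 1406.642], [0.0, 0.0, 0.0, 1.0]] ['img', 'range_z', 'fovy', 'cx', 'cy', 'cam_to_world', 'f']
wrist 71.91194235770291 282.3684545148643 209.69974420116267 [[0.366, -0.893, -0.262, 170.116], [0.931, 0.351, 0.104, 631.641], [-0.001, -0.282, 0.959, 373.329], [0.0, 0.0, 0.0, 1.0]] ['img', 'range_z', 'fovy', 'cx', 'cy', 'cam_to_world', 'f']
```

View pics/top1.png

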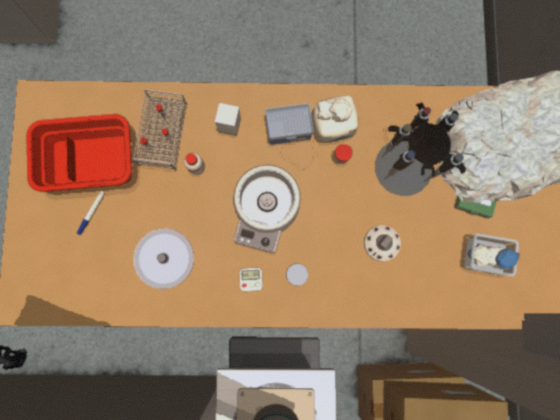

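View pics/scene1.png

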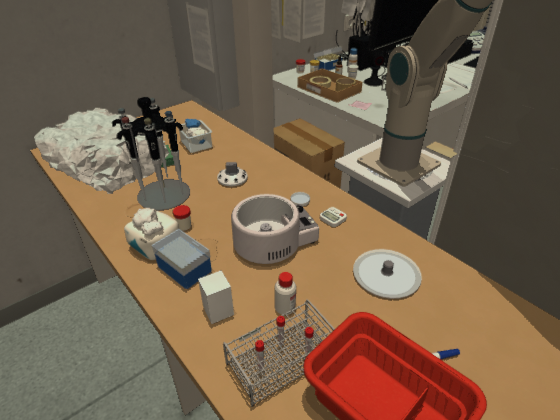

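The top view shows the centrifuge at (267,198), its nose towards the robot at (258,238), the rotor at (383,243) and the lid at (163,258). The timer is at (250,279) and the dish at (297,274).

Run:
```python
from h import *
d=dict(np.load('top1.npz')); w=cloud(d); img=d['img']
def reg(name,u0,u1,v0,v1,zlo,zhi):
    s=w[v0:v1,u0:u1]; m=(s[...,2]>zlo)&(s[...,2]<zhi)
    if m.sum()<3: print(name,'none');return
    p=s[m]; (c,r)=cv2.minEnclosingCircle(p[:,:2].astype(np.float32))
    print(name,m.sum(),'mean',p.mean(0).round(1),'circ',np.round(c,1),round(r,1),'rect',cv2.minAreaRect(p[:,:2].astype(np.float32)))
print('bench',np.nanmedian(w[290:310,200:380,2]))
reg('rim',225,305,160,235,97,112)
reg('nose',225,290,215,260,20,96)
reg('spindle',255,282,188,212,48,75)
reg('rotor all',355,410,220,270,12,80)
reg('grip',355,410,220,270,52,75)
reg('lid cover',125,200,225,295,5,18)
reg('lid grip',125,200,225,295,30,50)
reg('timer',235,267,262,295,8,30)
reg('petri',283,312,260,290,5,30)
reg('redcap',180,208,148,175,80,120)
c=lambda u,v:cv2.resize(cv2.cvtColor(img[v-35:v+35,u-35:u+35],cv2.COLOR_RGB2BGR),(390,390),interpolation=cv2.INTER_CUBIC)
cv2.imwrite('pics/crop.png',np.hstack([c(383,243),c(262,215)]))
```

```text
bench 1.141322436602536
rim 1175 mean [601.4  27.4 105.2] circ [603.5  27.3] 88.6 rect ((603.2821044921875, 26.768157958984375), (173.40182495117188, 173.34567260742188), 1.3769397735595703)
nose 1212 mean [514.2  46.   54.3] circ [530.3  43. ] 80.1 rect ((521.2361450195312, 40.2364616394043), (142.94447326660156, 107.12191009521484), 82.928955078125)
spindle 92 mean [603.1  27.4  61. ] circ [603.6  27.8] 14.4 rect ((603.4087524414062, 27.06502342224121), (26.330421447753906, 27.03081703186035), 1.220726728439331)
rotor all 993 mean [ 493.  -290.4   29.9] circ [ 494.4 -294.2] 50.1 rect ((494.0873718261719, -292.9627685546875), (96.7412109375, 98.06624603271484), 44.91712951660156)
grip 105 mean [ 494.3 -292.5   62.3] circ [ 494.7 -293. ] 19.0 rect ((494.41241455078125, -293.4313659667969), (20.5404052734375, 37.599220275878906), 51.997196197509766)
lid cover 2893 mean [445.2 310.2  10.8] circ [441.7 315.4] 140.2 rect ((442.80328369140625, 315.44232177734375), (193.5282745361328, 205.02940368652344), 1.8665897846221924)
lid grip 70 mean [446.5 309.2  40.8] circ [446.9 309.4] 12.4 rect ((447.29425048828125, 309.81085205078125), (22.627456665039062, 21.809675216674805), 89.6515884399414)
timer 503 mean [390.9  69.3  18.4] circ [385.2  73.5] 44.6 rect ((388.732421875, 68.53910064697266), (73.84346771240234, 69.41997528076172), 83.55012512207031)
petri 433 mean [405.2 -57.3  14.4] circ [401.2 -55.3] 49.2 rect ((404.8634033203125, -59.087867736816406), (79.38297271728516, 74.67201232910156), 0.41411393880844116)
redcap 161 mean [702.9 227.4  97.7] circ [703.  227.5] 20.9 rect ((703.4983520507812, 226.79454040527344), (36.56419372558594, 38.937530517578125), 53.43646240234375)
```

View pics/crop.png

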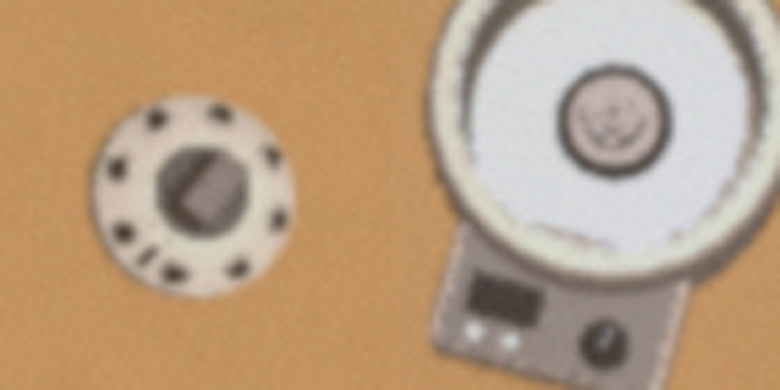

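Rotor yaw is about -38°, from both the grip rectangle and the index line. Centrifuge yaw is about -13°, from the nose edges. Next is a helper that works out tool-frame moves.

```bash
cat >> h.py <<'E'
from scipy.spatial.transform import Rotation as Ro
def st():
    s=read_state(); R=Ro.from_euler('xyz',s['tool_rot']).as_matrix(); return s,R
def show(*targets, jaw=None):
    s,R=st(); p=s['eef_pos']
    print('t',round(s['clock'],2),'tcp',p.round(1),'F',s['force'].round(1),'T',s['torque'].round(2),'w',round(s['width'],1),'q',s['qpos'].round(2))
    print('toolx',R[:,0].round(4),'jaw yaw',round(np.degrees(np.arctan2(R[1,1],R[0,1])),2))
    down=R[:,0]; # turn to align tool x with -z (tool frame)
    ax=R.T@np.cross(down,[0,0,-1]); print('tilt fix deg',np.degrees(ax).round(2))
    if jaw is not None:
        a=(np.degrees(np.arctan2(R[1,1],R[0,1]))-jaw+90)%180-90; print('turn about tool x:',round(a,2), 'or',round(a-180*np.sign(a),2))
    q=p
    for t in targets:
        t=np.array(t,float); print('shift to',t,':',(R.T@(t-q)).round(1)); q=t
E
python3 - <<'E'
from h import *
show([450,300,256],[560,0,256],[494,-293,200],jaw=52)
E
```

```text
t 0.15 tcp [237.8 604.5 255.6] F [-0.4 -0.3 -1. ] T [-0.01  0.02  0.02] w 85.6 q [-1.26  0.63  0.04  1.52 -0.03  1.   -0.02]
toolx [-6.0e-04 -1.4e-03 -1.0e+00] jaw yaw 68.52
tilt fix deg [ 0.   -0.    0.09]
turn about tool x: 16.52 or -163.48
shift to [450. 300. 256.] : [-1.000e-01 -2.056e+02  3.090e+02]
shift to [560.   0. 256.] : [   0.4 -238.9  212.2]
shift to [ 494. -293.  200.] : [  56.4 -296.7   45.8]
```

Call:
jog_arm(
  series=[
    [[0,0,0],[0,-29,44],-1],
    [[0,0,0],[0,-29,44],-1],
    [[0,0,0],[0,-29,44],-1],
    [[0,0,0],[0,-29,44],-1],
    [[0,0,0],[0,-29,44],-1],
    [[0,0,0],[0,-29,44],-1],
    [[0,0,0],[0,-31,45],-1],
    [[0,0,0],[0,-34,30],-1],
  ],
)

```text
clock: 1.15
eef_pos: [467.4, 256.2, 256.1]
tool_rot: [-0.107, 1.57, -0.483]
force: [-0.4, -0.6, 0.1]
width: 85.7
```

Call:
jog_arm(
  series=[
    [[0,0,0],[0,-34,30],-1],
    [[0,0,0],[0,-34,30],-1],
    [[0,0,0],[0,-34,30],-1],
    [[0,0,0],[0,-34,30],-1],
    [[0,0,0],[0,-34,30],-1],
    [[0,0,0],[0,-35,32],-1],
    [[0,0,0],[0,-50,8],-1],
    [[0,0,0],[0,-50,8],-1],
  ],
)

```text
clock: 2.15
eef_pos: [538.1, -99.5, 255.9]
tool_rot: [-2.734, 1.57, -3.108]
force: [0.9, -0.4, 0.2]
width: 85.5
```

Call:
jog_arm(
  series=[
    [[0,0,0],[0,-50,8],-1],
    [[0,0,0],[0,-50,8],-1],
    [[0,0,0],[0,-50,7],-1],
    [[0,0,0],[0,-47,7],-1],
    [[8.25,0,0],[0,0,0],-1],
    [[8.25,0,0],[0,0,0],-1],
    [[0,0,0],[40,0,0],-1],
    [[0,0,0],[0,0,0],-1],
  ],
)

```text
clock: 3.15
eef_pos: [492.4, -290.9, 213.9]
tool_rot: [-2.985, 1.564, 2.636]
force: [-1.1, 0.5, 0.8]
width: 85.5
```

Run:
```python
from h import *
show([494,-293,62],jaw=52)
d=grab('wrist','w2.png')
w=cloud(d); s=w
m=(s[...,2]>54)&(s[...,2]<70)&(np.hypot(s[...,0]-494,s[...,1]+293)<40)
p=s[m][:,:2].astype(np.float32); print(m.sum(),p.mean(0),s[m][:,2].mean(),cv2.minAreaRect(p))
v,u=np.where(m); print(u.mean(),v.mean())
m=(s[...,2]>12)&(s[...,2]<32)&(np.hypot(s[...,0]-494,s[...,1]+293)<70)
p=s[m][:,:2].astype(np.float32);print(cv2.minEnclosingCircle(p))
```

```text
t 3.15 tcp [ 492.4 -290.9  213.9] F [-1.1  0.5  0.8] T [-0.02  0.03 -0.02] w 85.5 q [ 0.39  0.57  0.15  1.78 -0.11  0.8   1.5 ]
toolx [-0.0058  0.0032 -1.    ] jaw yaw 52.04
tilt fix deg [-0.   -0.38  0.06]
turn about tool x: 0.04 or -179.96
shift to [ 494. -293.   62.] : [151.9  -0.5   3.6]
721 [ 490.69815 -290.17377] 61.36399976082729 ((491.46490478515625, -290.5823059082031), (19.576433181762695, 35.1828498840332), 51.56175231933594)
281.8377253814147 202.37309292649098
((491.9775390625, -291.03558349609375), 49.97541427612305)
```

View pics/w2.png

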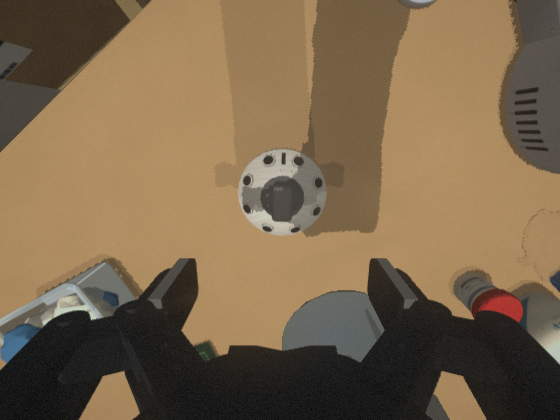

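Call:
jog_arm(
  series=[
    [[0,-0.4,0],[40,0,2],-1],
    [[0,0,0],[45,0,0],-1],
    [[0,0,0],[40,0,0],-1],
    [[0,0,0],[20,0,0],-1],
    [[0,0,0],[0,0,0],-1],
    [[0,0,0],[0,0,0],0.2],
    [[0,0,0],[0,0,0],0.4],
    [[0,0,0],[0,0,0],0.4],
  ],
)

```text
clock: 4.2
eef_pos: [497.0, -294.2, 72.3]
tool_rot: [0.036, 1.562, -0.627]
force: [0.1, 0.7, 0.1]
width: 32.1
```

Run:
```python
from h import *
show([493,-291.8,68],jaw=52)
```

```text
t 4.2 tcp [ 497.  -294.2   72.3] F [0.1 0.7 0.1] T [ 0.01 -0.01 -0.04] w 32.1 q [ 0.42  0.78  0.1   1.87 -0.15  0.49  1.54]
toolx [ 0.007  -0.0051 -1.    ] jaw yaw 52.03
tilt fix deg [ 0.    0.5  -0.02]
turn about tool x: 0.03 or -179.97
shift to [ 493.  -291.8   68. ] : [ 4.3 -0.6 -4.7]
```

Call:
jog_arm(
  series=[
    [[0,0.5,0],[4,-0.5,-4.5],0.4],
    [[0,0,0],[0,0,0],0.4],
    [[0,0,0],[0,0,0],1],
    [[0,0,0],[0,0,0],1],
    [[0,0,0],[0,0,0],1],
    [[0,0,0],[0,0,0],1],
  ],
)

```text
clock: 4.95
eef_pos: [492.5, -291.5, 67.3]
tool_rot: [-3.112, 1.569, 2.508]
force: [-0.2, 0.1, 1.4]
width: 18.8
```

Run:
```python
from h import *
show([493,-291.8,68],jaw=52)
```

```text
t 4.95 tcp [ 492.5 -291.5   67.3] F [-0.2  0.1  1.4] T [ 0.09  0.21 -0.05] w 18.8 q [ 0.42  0.79  0.1   1.88 -0.15  0.48  1.54]
toolx [-0.0017  0.0012 -1.    ] jaw yaw 52.02
tilt fix deg [ 0.   -0.12  0.  ]
turn about tool x: 0.02 or -179.98
shift to [ 493.  -291.8   68. ] : [-0.7  0.1  0.6]
```

Call:
jog_arm(
  series=[
    [[0,0,0],[-20,0,0],1],
    [[0,0,0],[-40,0,0],1],
    [[0,0,0],[-50,0,0],1],
    [[0,0,0],[-50,0,0],1],
    [[8,0,0],[0,0,0],1],
    [[8,0,0],[0,0,0],1],
    [[0,0,0],[0,0,0],1],
  ],
)

```text
clock: 5.82
eef_pos: [492.6, -291.4, 226.8]
tool_rot: [-2.695, 1.568, 2.647]
force: [0.1, 0.0, -2.4]
width: 18.7
```

Run:
```python
from h import *
show([603,27,228],jaw=36)
d=grab('wrist','w3.png'); w=cloud(d)
s,R=st(); L=(w-s['eef_pos'])@R   # tool frame
m=(L[...,0]>-14)&(L[...,0]<65)&(np.abs(L[...,1])<70)&(np.abs(L[...,2])<70)
p=L[m]; print('x hist',np.histogram(p[:,0],bins=range(-14,66,5)))
for a,b in((-5,5),(5,28),(30,60)):
    q=p[(p[:,0]>a)&(p[:,0]<b)]
    if len(q)>5: print(a,b,len(q),cv2.minEnclosingCircle(q[:,1:].astype(np.float32)),q.min(0).round(1),q.max(0).round(1))
```

```text
t 5.83 tcp [ 492.6 -291.4  226.8] F [ 0.1  0.  -2.4] T [-0.    0.02 -0.04] w 18.7 q [ 0.33  0.56  0.24  1.77 -0.17  0.83  1.28]
toolx [-0.0023  0.0012 -1.    ] jaw yaw 36.12
tilt fix deg [ 0.   -0.14  0.06]
turn about tool x: 0.12 or -179.88
shift to [603.  27. 228.] : [  -1.1  276.9 -192.1]
x hist (array([ 665,  314,  382, 2148, 1037,  360,  260,  124,  115, 1249, 3364,
       3248, 1926, 1743,   87]), array([-14,  -9,  -4,   1,   6,  11,  16,  21,  26,  31,  36,  41,  46,
        51,  56,  61]))
-5 5 1339 ((-0.171488419175148, -7.957393169403076), 23.01861572265625) [ -5.  -23.2 -17.5] [ 5.  22.8 14.5]
5 28 3088 ((-0.1642848551273346, -5.105259418487549), 23.1851806640625) [  5.  -23.1 -19. ] [27.9 22.8 17.1]
30 60 11624 ((-0.44848334789276123, 0.004300164524465799), 50.26002502441406) [ 30.1 -50.2 -50.2] [60.  49.6 42. ]
```

View pics/w3.png

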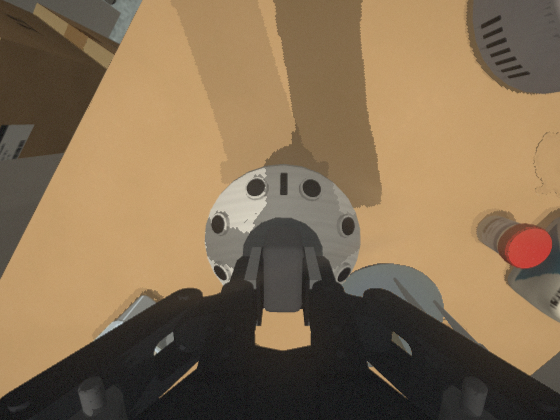

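Call:
jog_arm(
  series=[
    [[0,0,0],[0,30,-9],1],
    [[0,0,0],[0,45,-14],1],
    [[0,0,0],[0,55,-16],1],
    [[0,0,0],[0,55,-16],1],
    [[0,0,0],[0,50,-15],1],
    [[0,0,0],[0,42,-12],1],
    [[0,0,0],[0,0,0],1],
    [[0,0,0],[0,0,0],1],
  ],
)

```text
clock: 6.88
eef_pos: [667.9, -63.3, 226.4]
tool_rot: [-2.243, 1.568, 3.099]
force: [-0.3, -0.9, -2.2]
width: 18.7
```

Run:
```python
from h import *
d=grab('wrist','w4.png'); w=cloud(d)
m=(w[...,2]>54)&(w[...,2]<66)&(np.hypot(w[...,0]-603,w[...,1]-27)<25)
p=w[m]; print('spindle',m.sum(),p.mean(0),cv2.minEnclosingCircle(p[:,:2].astype(np.float32)))
m=(w[...,2]>101)&(w[...,2]<110)&(np.hypot(w[...,0]-603,w[...,1]-27)<95)
p=w[m]; print('rim',m.sum(),np.median(p[:,2]),cv2.minEnclosingCircle(p[:,:2].astype(np.float32)))
# inner rim circle fit
from scipy.optimize import least_squares
h=np.hypot(p[:,0]-603,p[:,1]-27); 
v,u=np.where(m); q=p[h<78]; r=least_squares(lambda c:np.hypot(q[:,0]-c[0],q[:,1]-c[1])-c[2],[603,27,73]); print('inner',len(q),r.x)
show([603,27,228],jaw=36)
```

```text
spindle 823 [602.51942784  30.15472753  60.22070322] ((601.5667114257812, 30.061071395874023), 14.56951904296875)
rim 7869 104.80490430386416 ((602.0667114257812, 29.891223907470703), 87.3416748046875)
inner 4277 [602.31144939  28.69529888  74.56857867]
t 6.92 tcp [667.7 -64.2 226.8] F [-0.3 -0.3 -3.4] T [-0.02 -0.05  0.02] w 18.9 q [-0.09  0.7   0.25  1.49 -0.19  0.98  0.84]
toolx [-3.e-03 -1.e-04 -1.e+00] jaw yaw 35.99
tilt fix deg [ 0.   -0.1   0.14]
turn about tool x: -0.01 or 179.99
shift to [603.  27. 228.] : [  -1.1    1.2 -111.8]
```

View pics/w4.png

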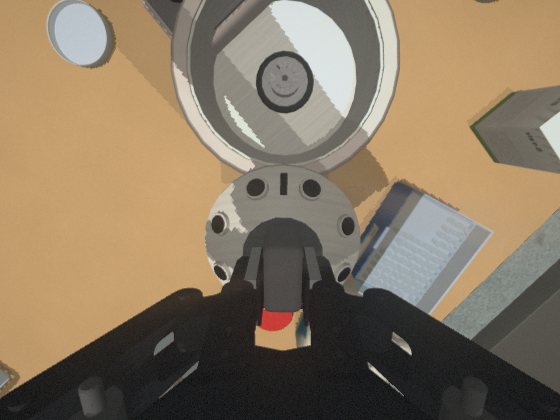

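Call:
jog_arm(
  series=[
    [[0,0,0],[0,0.5,-28],1],
    [[0,0,0],[0,0.7,-36],1],
    [[0,0,0],[0,0.5,-30],1],
    [[0,0,0],[0,0.5,-20],1],
    [[0,0,0],[30,0,0],1],
    [[0,0,0],[40,0,0],1],
    [[0,0,0],[20,0,0],1],
    [[0,0,0],[0,0,0],1],
  ],
)

```text
clock: 7.92
eef_pos: [602.1, 29.7, 136.1]
tool_rot: [-2.201, 1.566, 3.139]
force: [0.1, -0.8, -2.8]
width: 18.5
```

Run:
```python
from h import *
show([602.3,29.5,130],jaw=36)
```

```text
t 7.92 tcp [602.1  29.7 136.1] F [ 0.1 -0.8 -2.8] T [ 0.01 -0.03 -0.03] w 18.5 q [-0.23  0.72  0.22  1.76 -0.23  0.69  0.74]
toolx [-0.0046  0.     -1.    ] jaw yaw 35.94
tilt fix deg [-0.   -0.16  0.21]
turn about tool x: -0.06 or 179.94
shift to [602.3  29.5 130. ] : [6.1 0.1 0.3]
```

Well placed. I'll correct the small tilt and lower in small steps.

Call:
jog_arm(
  series=[
    [[0,-0.15,0.2],[4,0,0],1],
    [[0,0,0],[3,0,0],1],
    [[0,0,0],[3,0,0],1],
    [[0,0,0],[2,0,0],1],
    [[0,0,0],[0,0,0],1],
  ],
)

```text
clock: 8.55
eef_pos: [603.2, 31.2, 125.4]
tool_rot: [1.288, 1.568, 0.346]
force: [0.1, -0.5, -3.6]
width: 18.9
```

Run:
```python
from h import *
show()
```

```text
t 8.55 tcp [603.2  31.2 125.4] F [ 0.1 -0.5 -3.6] T [0.01 0.05 0.  ] w 18.9 q [-0.23  0.74  0.21  1.77 -0.23  0.66  0.74]
toolx [ 0.0028  0.001  -1.    ] jaw yaw 36.03
tilt fix deg [-0.    0.05 -0.17]
```

Call:
jog_arm(
  series=[
    [[0,0,0],[0,-0.6,0.3],1],
    [[0,0,0],[2,-0.4,0.2],1],
    [[0,0,0],[2,0,0],1],
    [[0,0,0],[2,0,0],1],
    [[0,0,0],[0,0,0],1],
  ],
)

```text
clock: 9.18
eef_pos: [602.6, 30.1, 119.2]
tool_rot: [1.349, 1.568, 0.407]
force: [0.2, 0.3, -2.5]
width: 18.2
```

Run:
```python
from h import *
show()
```

```text
t 9.18 tcp [602.6  30.1 119.2] F [ 0.2  0.3 -2.5] T [-0.01 -0.   -0.03] w 18.2 q [-0.22  0.75  0.21  1.77 -0.24  0.64  0.75]
toolx [ 0.0024  0.0011 -1.    ] jaw yaw 36.02
tilt fix deg [-0.    0.03 -0.15]
```

Call:
jog_arm(
  series=[
    [[0,0,0],[2,0,0],1],
    [[0,0,0],[1,0,0],1],
    [[0,0,0],[1,0,0],1],
    [[0,0,0],[0,0,0],1],
  ],
)

```text
clock: 9.68
eef_pos: [602.8, 30.1, 115.5]
tool_rot: [1.27, 1.568, 0.328]
force: [-0.2, 0.9, -3.4]
width: 18.4
```

Call:
jog_arm(
  series=[
    [[0,0,0],[1,0,0],1],
    [[0,0,0],[0,0,0],1],
  ],
)

```text
clock: 9.93
eef_pos: [603.0, 30.0, 115.2]
tool_rot: [1.254, 1.567, 0.312]
force: [-2.2, -1.0, 4.2]
width: 18.9
```

Call:
jog_arm(
  series=[
    [[-3,0,0],[0,0,0],1],
    [[-3,0,0],[0,0,0],1],
    [[-3,0,0],[0,0,0],1],
    [[0,0,0],[0,0,0],1],
  ],
)

```text
clock: 10.42
eef_pos: [603.3, 30.6, 115.1]
tool_rot: [1.228, 1.566, 0.446]
force: [-1.3, -0.2, 6.0]
width: 18.8
```

Run:
```python
from h import *
show()
```

```text
t 10.43 tcp [603.3  30.6 115.1] F [-1.3 -0.2  6. ] T [0.27 0.31 0.01] w 18.8 q [-0.2   0.75  0.16  1.78 -0.19  0.63  0.86]
toolx [ 0.0043  0.002  -1.    ] jaw yaw 45.16
tilt fix deg [ 0.    0.09 -0.25]
```

Call:
jog_arm(
  series=[
    [[-3,0,0],[0,0,0],1],
    [[-3,0,0],[0,0,0],1],
    [[-3,0,0],[0,0,0],1],
    [[0,0,0],[0,0,0],1],
  ],
)

```text
clock: 10.92
eef_pos: [602.8, 31.0, 115.0]
tool_rot: [1.277, 1.567, 0.652]
force: [-1.6, 1.2, 5.9]
width: 18.4
```

Run:
```python
from h import *
show()
```

```text
t 10.93 tcp [602.8  31.  115. ] F [-1.6  1.2  5.9] T [0.42 0.55 0.01] w 18.4 q [-0.17  0.74  0.12  1.77 -0.14  0.63  0.97]
toolx [ 0.0032  0.0025 -1.    ] jaw yaw 54.17
tilt fix deg [-0.    0.07 -0.22]
```

Call:
jog_arm(
  series=[
    [[-3,0,0],[0,0,0],1],
    [[-3,0,0],[0,0,0],1],
    [[-3,0,0],[0,0,0],1],
    [[0,0,0],[0,0,0],1],
  ],
)

```text
clock: 11.42
eef_pos: [602.4, 31.0, 114.9]
tool_rot: [1.26, 1.567, 0.791]
force: [-2.4, 2.3, 7.0]
width: 18.7
```

Run:
```python
from h import *
show()
```

```text
t 11.43 tcp [602.4  31.  114.9] F [-2.4  2.3  7. ] T [ 0.45  0.68 -0.07] w 18.7 q [-0.14  0.74  0.07  1.77 -0.09  0.63  1.09]
toolx [ 0.0024  0.0024 -1.    ] jaw yaw 63.17
tilt fix deg [-0.    0.06 -0.19]
```

Call:
jog_arm(
  series=[
    [[-3,0,0],[0,0,0],1],
    [[-3,0,0],[0,0,0],1],
    [[-3,0,0],[0,0,0],1],
    [[0,0,0],[0,0,0],1],
  ],
)

```text
clock: 11.92
eef_pos: [602.5, 30.8, 114.9]
tool_rot: [1.037, 1.567, 0.725]
force: [-3.0, 1.4, 6.0]
width: 18.8
```

Run:
```python
from h import *
show()
```

```text
t 11.93 tcp [602.5  30.8 114.9] F [-3.   1.4  6. ] T [ 0.39  0.67 -0.06] w 18.8 q [-0.12  0.74  0.03  1.77 -0.04  0.63  1.2 ]
toolx [ 0.0025  0.0022 -1.    ] jaw yaw 72.16
tilt fix deg [ 0.    0.1  -0.16]
```

Call:
jog_arm(
  series=[
    [[-3,0,0],[0,0,0],1],
    [[-3,0,0],[0,0,0],1],
    [[-3,0,0],[0,0,0],1],
    [[0,0,0],[0,0,0],1],
  ],
)

```text
clock: 12.42
eef_pos: [602.4, 30.6, 114.5]
tool_rot: [0.84, 1.568, 0.685]
force: [-2.0, 1.0, 5.0]
width: 18.6
```

Run:
```python
from h import *
show()
```

```text
t 12.43 tcp [602.4  30.6 114.5] F [-2.  1.  5.] T [0.49 0.64 0.02] w 18.6 q [-0.09  0.74 -0.01  1.77  0.01  0.63  1.31]
toolx [ 0.0023  0.0018 -1.    ] jaw yaw 81.09
tilt fix deg [ 0.    0.11 -0.12]
```

Call:
jog_arm(
  series=[
    [[-3,0,0],[0,0,0],1],
    [[-3,0,0],[0,0,0],1],
    [[-3,0,0],[0,0,0],1],
    [[0,0,0],[0,0,0],1],
  ],
)

```text
clock: 12.92
eef_pos: [602.6, 29.5, 114.0]
tool_rot: [0.251, 1.568, 0.251]
force: [-0.2, -0.3, -3.2]
width: 18.6
```

Run:
```python
from h import *
show()
```

```text
t 12.93 tcp [602.6  29.5 114. ] F [-0.2 -0.3 -3.2] T [-0.1   0.19 -0.  ] w 18.6 q [-0.06  0.74 -0.05  1.77  0.06  0.63  1.42]
toolx [ 2.3e-03  6.0e-04 -1.0e+00] jaw yaw 90.05
tilt fix deg [-0.    0.13 -0.03]
```

The force has gone back to weight only, so the tab is in the keyway. Lowering towards home at TCP z of about 103.

Call:
jog_arm(
  series=[
    [[0,0,0],[2,0,0],1],
    [[0,0,0],[2,0,0],1],
    [[0,0,0],[0,0,0],1],
  ],
)

```text
clock: 13.3
eef_pos: [602.5, 30.0, 110.1]
tool_rot: [0.303, 1.569, 0.303]
force: [-1.7, -0.3, -4.1]
width: 18.7
```

Run:
```python
from h import *
show()
```

```text
t 13.3 tcp [602.5  30.  110.1] F [-1.7 -0.3 -4.1] T [-0.12  0.33 -0.03] w 18.7 q [-0.06  0.75 -0.05  1.77  0.06  0.62  1.42]
toolx [ 2.2e-03  7.0e-04 -1.0e+00] jaw yaw 90.02
tilt fix deg [-0.    0.12 -0.04]
```

Call:
jog_arm(
  series=[
    [[0,0,0],[2,0,0],1],
    [[0,0,0],[2,0,0],1],
    [[0,0,0],[2,0,0],1],
    [[0,0,0],[0.7,0,0],1],
    [[0,0,0],[0,0,0],1],
  ],
)

```text
clock: 13.92
eef_pos: [602.5, 30.1, 103.6]
tool_rot: [0.4, 1.568, 0.401]
force: [-2.3, -1.0, -2.1]
width: 18.5
```

Run:
```python
from h import *
show()
```

```text
t 13.93 tcp [602.5  30.1 103.6] F [-2.3 -1.  -2.1] T [-0.15  0.58  0.01] w 18.5 q [-0.06  0.76 -0.05  1.78  0.06  0.61  1.42]
toolx [ 0.0024  0.001  -1.    ] jaw yaw 90.03
tilt fix deg [ 0.    0.14 -0.06]
```

Call:
jog_arm(
  series=[
    [[0,0,0],[0.7,0,0],1],
    [[0,0,0],[0,0,0],1],
  ],
)

```text
clock: 14.18
eef_pos: [602.7, 30.1, 103.3]
tool_rot: [0.347, 1.568, 0.348]
force: [-3.7, -1.2, 1.5]
width: 19.1
```

Call:
jog_arm(
  series=[
    [[0,0,0],[0,0,0],0.3],
    [[0,0,0],[0,0,0],0.2],
    [[0,0,0],[0,0,0],0.2],
  ],
)

```text
clock: 14.55
eef_pos: [603.6, 30.3, 103.4]
tool_rot: [0.275, 1.566, 0.276]
force: [0.3, 0.5, -0.4]
width: 33.9
```

Run:
```python
from h import *
show([602.5,30,230],[447,310,210])
```

```text
t 14.55 tcp [603.6  30.3 103.4] F [ 0.3  0.5 -0.4] T [-0.03  0.01 -0.03] w 33.9 q [-0.06  0.76 -0.05  1.78  0.06  0.6   1.42]
toolx [ 0.0047  0.0013 -1.    ] jaw yaw 90.03
tilt fix deg [-0.    0.27 -0.08]
shift to [602.5  30.  230. ] : [-1.266e+02 -1.000e-01 -5.000e-01]
shift to [447. 310. 210.] : [  19.6  280.1 -155.4]
```

Call:
jog_arm(
  series=[
    [[0,0,0],[-17,0,0],0.2],
    [[0,0,0],[-40,0,0],0],
    [[0,0,0],[-50,0,0],-1],
    [[0,0,0],[-40,0,0],-1],
    [[0,0,0],[0,0,0],-1],
    [[0,0,0],[0,0,0],-1],
  ],
)

```text
clock: 15.3
eef_pos: [602.1, 29.9, 250.5]
tool_rot: [0.3, 1.567, 0.301]
force: [-0.0, -0.1, -0.0]
width: 85.2
```

Run:
```python
from h import *
show([447,310,245])
for n in('wrist','top'):
    d=grab(n,n[0]+'5.png'); w=cloud(d)
    D=np.hypot(w[...,0]-602.5,w[...,1]-29)
    m=(w[...,2]>85)&(w[...,2]<115)&(D<28)
    p=w[m]; print(n,'grip',m.sum(),np.median(p[:,2]),cv2.minAreaRect(p[:,:2].astype(np.float32)))
    p=w[(D>75)&(D<85)]; p=p[p[:,2]>90]; print('rim z',np.median(p[:,2]) if len(p) else None)
    p=w[(D<50)&(w[...,2]<83)&(w[...,2]>40)];print('cone circ',cv2.minEnclosingCircle(p[:,:2].astype(np.float32)) if len(p) else None)
```

```text
t 15.3 tcp [602.1  29.9 250.5] F [-0.  -0.1 -0. ] T [-0.02  0.02 -0.01] w 85.2 q [-0.06  0.56 -0.06  1.66  0.04  0.91  1.44]
toolx [ 0.0033  0.001  -1.    ] jaw yaw 90.03
tilt fix deg [ 0.    0.19 -0.06]
shift to [447. 310. 245.] : [   5.3  280.1 -155. ]
wrist grip 732 97.5654360395483 ((602.2557373046875, 31.207698822021484), (36.077880859375, 18.78699493408203), 0.050944264978170395)
rim z 105.17390783547646
cone circ ((602.451904296875, 29.759368896484375), 49.898197174072266)
top grip 0 nan ((0.0, 0.0), (0.0, 0.0), 0.0)
rim z 670.9509778075579
cone circ None
  return _methods._mean(a, axis=axis, dtype=dtype,
  ret = ret.dtype.type(ret / rcount)
```

View pics/w5.png

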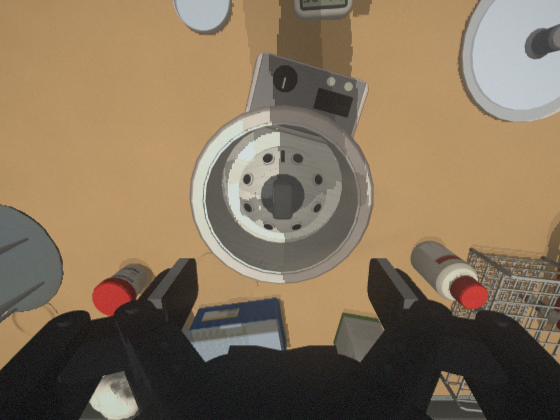

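Call:
jog_arm(
  series=[
    [[0,0.15,0],[0,35,-19],-1],
    [[0,0,0],[0,52,-29],-1],
    [[0,0,0],[0,52,-29],-1],
    [[0,0,0],[0,52,-29],-1],
    [[0,0,0],[0,52,-29],-1],
    [[0,0,0],[40,37,-20],-1],
    [[0,0,0],[0,0,0],-1],
    [[0,0,0],[0,0,0],-1],
  ],
)

```text
clock: 16.4
eef_pos: [447.4, 309.0, 209.5]
tool_rot: [-2.188, 1.57, -2.188]
force: [0.2, -0.2, 1.3]
width: 85.2
```

Run:
```python
from h import *
d=grab('wrist','w6.png'); w=cloud(d)
D=np.hypot(w[...,0]-446.5,w[...,1]-310.5)
m=(w[...,2]>36)&(w[...,2]<46)&(D<25); p=w[m]; print('lidgrip',m.sum(),np.median(p[:,2]),cv2.minEnclosingCircle(p[:,:2].astype(np.float32)))
m=(w[...,2]>7)&(w[...,2]<15)&(D<88); p=w[m]; print('cover',m.sum(),np.median(p[:,2]),cv2.minEnclosingCircle(p[:,:2].astype(np.float32)))
show([446,311,42])
```

```text
lidgrip 423 39.9683754701004 ((444.2272033691406, 313.50360107421875), 12.313666343688965)
cover 16233 10.203922265521385 ((444.3304748535156, 313.4458923339844), 82.79476928710938)
t 16.45 tcp [448.2 308.6 210.1] F [-0.6 -0.6  0.4] T [ 0.   -0.02  0.  ] w 85.3 q [-0.61  0.54 -0.07  1.86  0.06  0.74  0.86]
toolx [ 6.e-04 -1.e-04 -1.e+00] jaw yaw 89.91
tilt fix deg [0.   0.03 0.01]
shift to [446. 311.  42.] : [168.1   2.4  -2.3]
```

View pics/w6.png

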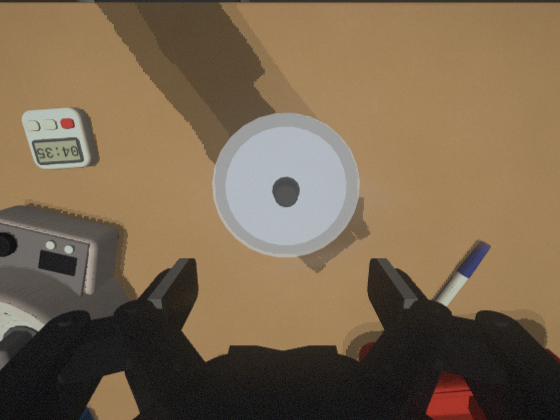

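Call:
jog_arm(
  series=[
    [[0,0,0],[30,4.4,-3.4],-1],
    [[0,0,0],[50,0,0],-1],
    [[0,0,0],[50,0,0],-1],
    [[0,0,0],[25,0,0],-1],
    [[0,0,0],[13,0,0],-1],
    [[0,0,0],[0,0,0],0.1],
    [[0,0,0],[0,0,0],0.1],
    [[0,0,0],[0,0,0],0.1],
  ],
)

```text
clock: 17.45
eef_pos: [444.7, 314.9, 43.4]
tool_rot: [0.835, 1.568, 0.835]
force: [0.0, 0.3, -0.8]
width: 38.2
```

Run:
```python
from h import *
show([444.8,313,42],jaw=90)
```

```text
t 17.45 tcp [444.7 314.9  43.4] F [ 0.   0.3 -0.8] T [-0.03  0.02 -0.04] w 38.2 q [-0.64  0.8  -0.05  1.96  0.09  0.38  0.82]
toolx [ 0.0021  0.0024 -1.    ] jaw yaw 90.01
tilt fix deg [-0.    0.12 -0.14]
turn about tool x: 0.01 or -179.99
shift to [444.8 313.   42. ] : [ 1.4 -1.9  0.1]
```

Call:
jog_arm(
  series=[
    [[0,0.1,-0.1],[1,-1.5,0],0.1],
    [[0,0,0],[0,0,0],0.2],
    [[0,0,0],[0,0,0],1],
    [[0,0,0],[0,0,0],1],
    [[0,0,0],[0,0,0],1],
    [[0,0,0],[0,0,0],1],
  ],
)

```text
clock: 18.2
eef_pos: [444.0, 313.1, 41.6]
tool_rot: [-2.663, 1.569, -2.662]
force: [-1.8, -0.8, 5.4]
width: 23.0
```

Run:
```python
from h import *
show(jaw=90)
```

```text
t 18.2 tcp [444.  313.1  41.6] F [-1.8 -0.8  5.4] T [-0.17  0.17 -0.01] w 23.0 q [-0.64  0.81 -0.05  1.96  0.09  0.38  0.82]
toolx [-1.2e-03 -6.0e-04 -1.0e+00] jaw yaw 90.03
tilt fix deg [-0.   -0.07  0.03]
turn about tool x: 0.03 or -179.97
```

Call:
jog_arm(
  series=[
    [[0,0,0],[-15,0,0],1],
    [[0,0,0],[-40,0,0],1],
    [[0,0,0],[-50,0,0],1],
    [[0,0,0],[-50,0,0],1],
    [[0,0,0],[-33,0,0],1],
    [[0,0,0],[0,0,0],1],
    [[0,0,0],[0,0,0],1],
  ],
)

```text
clock: 19.08
eef_pos: [443.5, 312.6, 228.7]
tool_rot: [-2.566, 1.568, -2.566]
force: [0.5, -0.7, -1.8]
width: 23.2
```

Run:
```python
from h import *
show([602.4,29.8,230],jaw=90)
d=grab('wrist','w7.png'); w=cloud(d)
s,R=st(); L=(w-s['eef_pos'])@R
m=(L[...,0]>26)&(L[...,0]<42)&(np.hypot(L[...,1],L[...,2])<95)
p=L[m]; print(m.sum(),np.median(p[:,0]),cv2.minEnclosingCircle(p[:,1:].astype(np.float32)),p.min(0),p.max(0))
A=np.c_[p[:,1:],np.ones(len(p))]; c=np.linalg.lstsq(A,p[:,0],rcond=None)[0]; print('plane slopes y,z deg',np.degrees(c[:2]),c[2])
```

```text
t 19.07 tcp [443.5 312.6 228.7] F [ 0.5 -0.7 -1.8] T [ 0.01  0.01 -0.08] w 23.2 q [-0.61  0.51 -0.08  1.85  0.05  0.79  0.85]
toolx [-0.0025 -0.0017 -1.    ] jaw yaw 90.03
tilt fix deg [-0.   -0.15  0.09]
turn about tool x: 0.03 or -179.97
shift to [602.4  29.8 230. ] : [  -1.2 -282.9  158.8]
43724 30.937719016494178 ((1.138000726699829, 0.5277354121208191), 82.83592987060547) [ 26.0149515  -81.40736818 -81.68026776] [33.54695324 83.73818967 62.8483819 ]
plane slopes y,z deg [-0.1115596  -0.18142648] 30.841376763741252
```

View pics/w7.png

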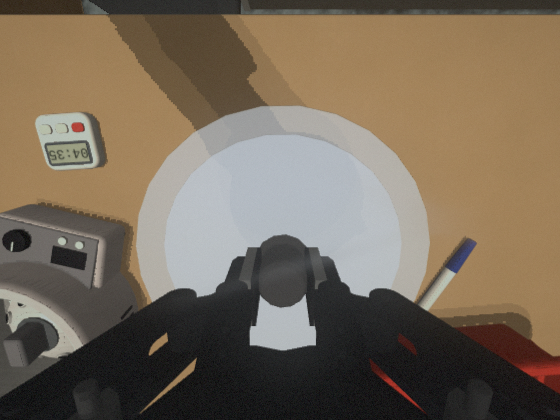

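Call:
jog_arm(
  series=[
    [[0,-0.15,0.1],[0,-25,14],1],
    [[0,0,0],[0,-45,25.5],1],
    [[0,0,0],[0,-52,29],1],
    [[0,0,0],[0,-52,29],1],
    [[0,0,0],[0,-52,29],1],
    [[0,0,0],[0,-37.4,20],1],
    [[0,0,0],[0,-20,12],1],
    [[0,0,0],[0,0,0],1],
  ],
)

```text
clock: 20.12
eef_pos: [602.7, 28.6, 227.9]
tool_rot: [2.386, 1.57, 2.384]
force: [-0.1, 0.9, -1.9]
width: 22.9
```

Call:
jog_arm(
  series=[
    [[0,0,0],[30,0,0],1],
    [[0,0,0],[30,0,0],1],
    [[0,0,0],[10,0,0],1],
    [[0,0,0],[0,0,0],1],
    [[0,0,0],[0,0,0],1],
  ],
)

```text
clock: 20.75
eef_pos: [603.6, 30.7, 160.3]
tool_rot: [0.448, 1.567, 0.449]
force: [0.3, 0.2, -1.4]
width: 22.9
```

Run:
```python
from h import *
show([602.1,29.3,152],jaw=90)
```

```text
t 20.75 tcp [603.6  30.7 160.3] F [ 0.3  0.2 -1.4] T [ 0.01 -0.05  0.02] w 22.9 q [-0.05  0.68 -0.07  1.74  0.07  0.72  1.41]
toolx [ 0.0031  0.0015 -1.    ] jaw yaw 90.07
tilt fix deg [-0.    0.18 -0.09]
turn about tool x: 0.07 or -179.93
shift to [602.1  29.3 152. ] : [ 8.3 -1.4 -1.5]
```

Call:
jog_arm(
  series=[
    [[0,0.15,-0.1],[0,-1.2,-1.3],1],
    [[0,0,0],[5,0,0],1],
    [[0,0,0],[5,0,0],1],
    [[0,0,0],[0,0,0],1],
    [[0,0,0],[0,0,0],1],
  ],
)

```text
clock: 21.38
eef_pos: [601.6, 28.7, 149.0]
tool_rot: [-2.722, 1.569, -2.721]
force: [0.5, -0.3, -1.9]
width: 23.1
```

Run:
```python
from h import *
show([602.1,29.3,142],jaw=90)
```

```text
t 21.38 tcp [601.6  28.7 149. ] F [ 0.5 -0.3 -1.9] T [ 0.01 -0.01  0.03] w 23.1 q [-0.05  0.69 -0.07  1.75  0.07  0.7   1.41]
toolx [-1.5e-03 -7.0e-04 -1.0e+00] jaw yaw 90.02
tilt fix deg [-0.   -0.09  0.04]
turn about tool x: 0.02 or -179.98
shift to [602.1  29.3 142. ] : [7.  0.6 0.5]
```

Call:
jog_arm(
  series=[
    [[0,0,0],[2,0.5,0.5],1],
    [[0,0,0],[1.5,0,0],1],
    [[0,0,0],[1,0,0],1],
    [[0,0,0],[0,0,0],1],
  ],
)

```text
clock: 21.88
eef_pos: [602.0, 29.2, 144.5]
tool_rot: [-2.715, 1.569, -2.714]
force: [0.2, -1.2, -2.1]
width: 23.3
```

Run:
```python
from h import *
show([602.1,29.3,142],jaw=90)
```

```text
t 21.88 tcp [602.   29.2 144.5] F [ 0.2 -1.2 -2.1] T [-0.02  0.04 -0.01] w 23.3 q [-0.05  0.7  -0.07  1.75  0.07  0.69  1.41]
toolx [-1.6e-03 -7.0e-04 -1.0e+00] jaw yaw 90.03
tilt fix deg [-0.   -0.09  0.04]
turn about tool x: 0.03 or -179.97
shift to [602.1  29.3 142. ] : [2.5 0.1 0.1]
```

In the mouth without contact. Continuing down.

Call:
jog_arm(
  series=[
    [[0,0,0],[1,0,0],1],
    [[0,0,0],[1,0,0],1],
    [[0,0,0],[0.7,0,0],1],
    [[0,0,0],[0,0,0],1],
  ],
)

```text
clock: 22.38
eef_pos: [602.0, 29.2, 141.9]
tool_rot: [-2.693, 1.569, -2.693]
force: [0.2, 0.5, -1.6]
width: 23.3
```

Call:
jog_arm(
  series=[
    [[0,0,0],[0.5,0,0],1],
    [[0,0,0],[0,0,0],1],
  ],
)

```text
clock: 22.62
eef_pos: [602.1, 29.2, 141.7]
tool_rot: [-2.649, 1.569, -2.649]
force: [1.0, 1.1, 0.7]
width: 23.1
```

Call:
jog_arm(
  series=[
    [[0,0,0],[0,0,0],0.4],
    [[0,0,0],[0,0,0],0.2],
    [[0,0,0],[0,0,0],0],
    [[0,0,0],[0,0,0],-0.1],
    [[0,0,0],[0,0,0],-0.1],
  ],
)

```text
clock: 23.25
eef_pos: [602.1, 29.2, 141.4]
tool_rot: [-2.667, 1.569, -2.666]
force: [0.1, -1.0, 0.4]
width: 47.1
```

Call:
jog_arm(
  series=[
    [[0,0,0],[-15,0,0],-0.1],
    [[0,0,0],[-30,0,0],-0.1],
    [[0,0,0],[-40,0,0],-0.1],
    [[0,0,0],[-30,0,0],-0.1],
    [[0,0,0],[0,0,0],-0.1],
    [[0,0,0],[0,0,0],-0.1],
  ],
)

```text
clock: 24.0
eef_pos: [601.8, 29.2, 256.6]
tool_rot: [-2.708, 1.569, -2.707]
force: [-0.1, 0.3, -0.0]
width: 46.8
```

Run:
```python
from h import *
show()
d=grab('wrist','w8.png'); w=cloud(d)
D=np.hypot(w[...,0]-602.4,w[...,1]-29.8)
m=(w[...,2]>102)&(w[...,2]<118)&(D<84); p=w[m]
for i in range(2):
    A=np.c_[p[:,:2]-[602.4,29.8],np.ones(len(p))]; c=np.linalg.lstsq(A,p[:,2],rcond=None)[0]; r=p[:,2]-A@c; p=p[np.abs(r)<2]
print('lid plane',len(p),c[2],'tilt deg',np.degrees(c[:2]),'resid',r.std(),cv2.minEnclosingCircle(p[:,:2].astype(np.float32)))
m=(w[...,2]>135)&(w[...,2]<146)&(D<30); q=w[m]; print('grip',len(q),np.median(q[:,2]),cv2.minEnclosingCircle(q[:,:2].astype(np.float32)))
```

```text
t 24.0 tcp [601.8  29.2 256.6] F [-0.1  0.3 -0. ] T [-0.02 -0.02  0.03] w 46.8 q [-0.04  0.56 -0.08  1.65  0.05  0.93  1.43]
toolx [-1.6e-03 -8.0e-04 -1.0e+00] jaw yaw 90.03
tilt fix deg [ 0.   -0.09  0.04]
lid plane 21479 110.20096371679216 tilt deg [0.01473847 0.03120637] resid 0.6675015839781683 ((602.620849609375, 30.278587341308594), 83.00199890136719)
grip 613 139.92581560517698 ((602.292236328125, 30.161197662353516), 12.463061332702637)
```

View pics/w8.png

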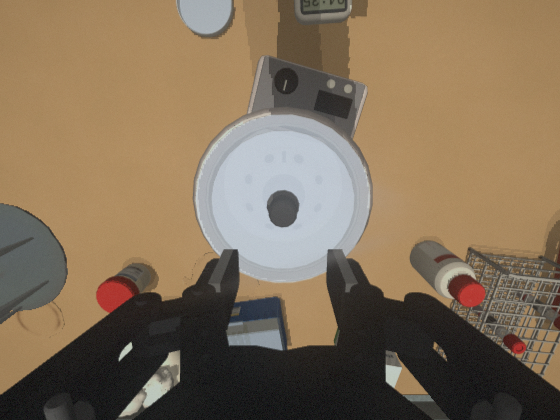

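The lid top is at 110.2 mm (expected 110), tilted less than 0.05° and centred on the bowl. The bottle, cup, dish and timer look the same as before. Handing in.

```bash
python3 -c "
from cell import *
print(finish_job())"
```

```text
the job is handed in; nothing more can be done
None
```

The rotor is home on the spindle and the lid lies flat on the bowl. I handed the job in at about 24 s of the 72 s allowed.

- **Rotor:** I set it over the spindle and turned it by its grip with about 10 N or less of downward press. At a rotor yaw of about 0° the press force fell away to just the rotor's weight. I then lowered it home with little added force and let go. The wrist camera put the grip top at 97.6 mm, against 98 mm expected when fully home.
- **Lid:** I lowered it into the bowl's mouth without catching, touched down at about 2 N, and let go. Afterwards its top was at 110.2 mm (110 mm expected), tilted less than 0.05° and centred on the bowl to within about 1 mm. The gripper ended about 90 mm clear above it.
- **Other things on the bench:** I touched none of them. In the last picture they look the same as before; I did not measure their positions again.
- **Disagreements:** The top and wrist cameras differed by about 2–4 mm in position. I used the wrist camera and the arm's own readings, which agreed with each other. One last top-camera check of the rotor was useless because the arm blocked the view.

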